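# Set the kickstand of a tube-rotator stand and hold its frame upright

### The job

The frame of the tube-rotator stand is leaning back on its rest with its kickstand folded out to the side. Push the kickstand down past its centre so that it snaps fully down, then take the frame by the black grip block on its top, bring it upright and finish while still gripping it there, holding it steady and upright against tipping (clear of the back rest and of the kickstand). Never let it tip forward onto the kickstand, and leave the other things on the bench alone.

Things in the scene. Friction and masses are not known exactly. Their poses are not given: they have to be found in the camera images.
- stand_base: fixed foot of the stand: aluminium plate 200 x 160 x 12 mm with a hinge and a back rest. Origin: underside of the plate, below the hinge, on the bench; x points from the stand's front (facing the robot, give or take 20 degrees) to its back, y to its left, z up. The frame's hinge axis runs along y, 30 mm above the origin; the plate reaches from x = -110 to +90 mm.
- frame (a joint): lean of the frame about its hinge, rad: 0 = upright, -0.35 = leaning back on its rest (start), positive = forward towards the robot. The hinge turns freely: beyond about 0.14 rad back it falls on its rest; upright it tips forward (about 1 N at the grip), at 0.24 rad onto the kickstand if that is down, else right over.
- kickstand (a joint): kickstand angle, rad: 0 = folded (start), the leg points to the stand's right (-y) and 20 degrees up; 1.92 = fully down, the leg points down along the post. A spring holds it at either end; its centre is at 0.60, beyond which it snaps down by itself. It takes 2 to 3 N at the tab; pressing the tab down along the post by 40 to 60 mm takes it past its centre.
- black_tape: bystander: roll of black tape, 51 x 48 x 19 mm; origin at the centre of its underside
- vial: bystander: small white vial with a blue cap, 27 mm wide, 56 mm high; origin at the centre of its underside
- bottle: bystander: white bottle with a blue cap, 60 mm wide, 120 mm high; origin at the centre of its underside
- driver: bystander: screwdriver with a yellow handle, 130 mm long, lying; origin at the centre of its underside
- hub (a point): front end of the hub shaft on the frame's post, 170 mm above the hinge axis and 87 mm before the post's centre line. The post is 26 (x) x 36 (y) mm aluminium; the dark hub housing round the shaft has a radius of 24 mm.
- leg_pivot (a point): pivot of the kickstand on the front of the frame: 45 mm before the hinge axis, 30 mm to the stand's right and 135 mm up along the post; the leg turns about the frame's front-back (x) axis.
- grip (a point): centre of the black plastic grip block on top of the frame's post, 230 mm from the hinge axis along the post. The block measures 26 (x) x 24 (y) x 50 (z) mm, is free on all sides and is to be gripped across its y width, from above; axes as those of stand_base, leaning with the frame.
- tab (a point): middle of the upper face of the flat pedal tab on the kickstand's leg, 85 mm from its pivot: tab 44 mm (front to back) x 28 mm (along the leg) x 6 mm, on a steel rod of 12 mm; it moves with the leg. The rod goes straight to 110 mm from the pivot, then bends forward to its foot at 128 mm.

How it is judged:
By the outcome, as a careful person would: the job done as asked, in the order asked, and still so for the second after the job is handed in, while the arm keeps its last pose, push and grip.
It also fails if it takes over 45 s, if anything falls off the work surface, if the arm or the gripper's body presses on something with over 40 N, if the wrist force passes 120 N, or if a joint passes its speed limit or range.

### The arm

A 7-joint arm with a two-finger parallel gripper is mounted at the origin on a cart in front of the work surface, level with it; the furniture and walls round the work are solid. World frame = base frame: x ahead of the robot, y to its left, z up, the work surface at z = 0. Lengths are in mm, angles in rad, forces in N, time in s.
With the tool pointing down it reaches from about 350 to 900 mm from the base axis. Payload 7.2 kg.
Tool frame: the origin (TCP) lies midway between the tips of the shut fingers; the grasp point (between the pads) lies r.pinch_z behind it (r.pinch_z is the distance from the TCP to the grasp point, in mm); z points along the fingers, y is the line along which they close (so a half turn about z gives the same grasp; the last joint's range is limited). The gripper opens to 85 mm and grips with 20 to 120 N. Pads are 22 mm wide; open, the fingers measure 114 mm over their backs; the gripper's body (76 mm by 85 mm) begins 54 mm behind the grasp point. The pads swing forward as they close: fully open they stand 13 mm farther back than shut.
Start: joints at [1.048, 0.411, -0.013, 1.596, 0.006, 1.134, -0.082], TCP at [274.541, -561.477, 231.297] pointing down, gripper open.
Joint ranges: [-2.95, 2.95], [-0.29, 1.99], [-1.47, 1.44], [0.14, 2.54], [-1.03, 4.17], [0.13, 1.85], [-2.86, 2.86]. Speed limits (rad/s): [2.39, 2.39, 3.01, 3.01, 3.14, 3.14, 3.14].

### API

Orientations are given as a unit quaternion [x, y, z, w].
In Python, from bench import r, snapshot, get_calibration, nets gives the robot as it stands.
- The arm moves only by the shell command python3 -m creep 'ROWS' [OPENING] [FORCE]. ROWS is JSON, a list that holds one entry, the list of rows, each a list of 4 numbers: the shift along the tool's x, y, z in mm, then the turn about the tool's z in rad. In form: [[[dx, dy, dz, roll], ...]]. A call has exactly 8 rows; each row shifts and turns the commanded pose from where the row before left it, along the tool's axes as they then stand; what a row does not reach is not made up. A row lasts 1/8 s, in which the tool goes at most 62.5 mm and 10.7 degrees, less where a joint would pass 70% of its speed; a pose out of reach is approached as far as the arm can. A call is refused whole if a number of a shift passes 62.5 or a number of a turn 0.188, either way. A call with a gripper value outside its range is refused whole. OPENING is the opening in per cent of the stroke, from 0 (shut) to 100 (fully open), set as the call begins (- or left out, the last holds). The fingers move at their own pace and stop on an object; FORCE is the grip in N (left out, the last holds). Time passes only in rows, so rows that do not move let the fingers close, or fill a call up. It gives the time, the measured TCP pose, the force and the opening at its end, in the units of the state.
- r.get_obs(): the state, without advancing time (a new reading comes with each control period).
- snapshot(name): name is "side" or "top" or "wrist"; returns the picture (384x512x3 uint8, blue, green, red); there is no depth.
- get_calibration(name): a dict with "K" (3x3 intrinsics, pixels), "pose" (4x4, takes a point from camera to world coordinates). Camera axes: x right, y up, looking along -z (the intrinsics and any distortion apply to the point x, -y, -z); pixel columns grow to the right and rows downward; lengths in mm; the calibration is good to about 2 mm. A picture is of the moment at which its call begins: read the wrist's pose just before it. get_calibration takes no time and is no camera call; for the wrist camera it gives the pose at the moment of the call.
- r.sign_off(): hands the job in, once; it reports no verdict.
Trained networks look in the newest picture that a camera, given by its name, has taken for a name from the list of things; names that differ only in an ending like _2 or _b are one class to them, and where a whole thing is asked for, a point or a joint stands for the part that bears it (a point fixed in the world has none). Each returns a list of dicts, best first, with "confidence" (0 to 1); they miss things now and then, are a little off and sometimes report something else, mostly with a low value. They report only what shows in the picture. A call takes as long as a camera call.
- nets.outline_of(camera, thing): "pixels" (384x512 bool, what is visible of it).
- nets.landmark_of(camera, thing): "xyz" ([x, y, z] in mm, in world coordinates, good to about 4 mm: a listed point, or the origin of a listed thing).
The state is a dict: "clock": time; "joints": joint angles; "qvel": joint speeds; "joint_efforts": joint torques, N m; "tool_pos": TCP position; "ee_rot": TCP orientation; "wrist_force": force on the tool from outside, world axes, zero at the start; "torque": the same for the moment, N m; "opening": finger opening in mm.
Only numpy, scipy, OpenCV 4.12 (cv2) and the standard library are available. Lean on these libraries where they do the work, as an engineer would, in place of code of your own. Each camera call takes 0.05 s, during which the arm holds its last target. There are 200 camera calls.

## Working session

There is one attempt and no reset: what is moved stays moved. The work goes in short steps, Python scripts to look and compute and a shell command to move; the robot and the scene stay as the last step left them, time stands still between calls to the robot, and variables do not carry over. Pictures are saved under pics/ and viewed, on a budget of 10 in all, crops included, one or two more only if the job needs it, and the job is handed in when it is done.

```bash
mkdir -p pics; ls
cat > h.py <<'E'
from bench import r, snapshot, get_calibration, nets
import numpy as np, cv2
from scipy.spatial.transform import Rotation as R
E
python3 - <<'E'
from h import *
o=r.get_obs(); print(o, r.pinch_z)
ims=[]
for c in ["side","top"]:
    im=snapshot(c); ims.append(im)
    for t in ["stand_base","hub","leg_pivot","grip","tab","black_tape","vial","bottle","driver"]:
        print(c,t,[(np.round(d["xyz"],1).tolist(),round(d["confidence"],2)) for d in nets.landmark_of(c,t)[:2]])
v=np.vstack(ims); 
cv2.imwrite("pics/a.png",cv2.resize(np.hstack(ims),(800,300)))
for c in["side","top"]: print(np.round(get_calibration(c)["pose"],2).tolist())
E
```

```text
pics
{'clock': 0.0, 'joints': array([ 1.04780843,  0.41190938, -0.01272701,  1.59703234,  0.00558398,
        1.1342597 , -0.08220781]), 'qvel': array([ 9.72933974e-04, -5.83968633e-05, -3.99284739e-04,  1.10940371e-03,
       -7.59207067e-04,  3.96337894e-04,  5.12376311e-04]), 'joint_efforts': array([-5.90193540e-04, -6.00613117e+01,  6.81926999e-01, -2.99408269e+01,
        1.37751410e-02,  1.08622812e-02,  2.13655773e-05]), 'tool_pos': array([ 274.31183462, -561.05439509,  230.45184979]), 'ee_rot': array([ 9.74254233e-01,  2.25450818e-01, -2.21216461e-04, -7.54980055e-04]), 'wrist_force': array([0.05631942, 0.4175155 , 0.3266566 ]), 'torque': array([-0.02428955, -0.00687718, -0.00741237]), 'opening': 85.37700712032061} 18.700000000000003
side stand_base [([534.0, 216.3, 1.1], 0.77)]
side hub [([504.5, 215.7, 213.9], 0.91)]
side leg_pivot [([543.5, 187.7, 172.5], 0.61), ([562.8, 114.4, 206.8], 0.46)]
side grip [([606.3, 229.1, 248.0], 0.96), ([565.1, 114.9, 204.8], 0.53)]
side tab [([559.4, 112.2, 207.2], 0.57)]
side black_tape [([568.1, -22.7, 1.9], 0.44)]
side vial [([705.9, 17.9, 2.3], 0.75)]
side bottle [([548.0, -220.6, 3.7], 0.59)]
side driver [([379.7, -207.5, -0.5], 0.5)]
top stand_base [([530.8, 220.7, 2.6], 0.81), ([604.9, 232.6, 247.3], 0.51)]
top hub [([507.8, 212.3, 218.5], 0.74), ([572.2, -19.9, 0.3], 0.36)]
top leg_pivot [([537.3, 190.4, 174.4], 0.71)]
top grip [([608.8, 236.6, 245.0], 0.58)]
top tab [([565.7, 112.5, 202.8], 0.7)]
top black_tape [([573.2, -19.7, -1.8], 0.64)]
top vial [([705.3, 14.9, -3.5], 0.62)]
top bottle [([547.4, -220.6, 5.0], 0.96)]
top driver [([384.3, -205.4, -4.1], 0.6)]
[[-1.0, -0.02, -0.02, 526.27], [-0.02, -0.37, 0.93, 1209.16], [-0.02, 0.93, 0.37, 657.77], [0.0, 0.0, 0.0, 1.0]]
[[-0.02, 0.97, -0.24, 338.48], [-1.0, -0.02, -0.0, 18.08], [-0.01, 0.24, 0.97, 1045.4], [0.0, 0.0, 0.0, 1.0]]
```

View pics/a.png

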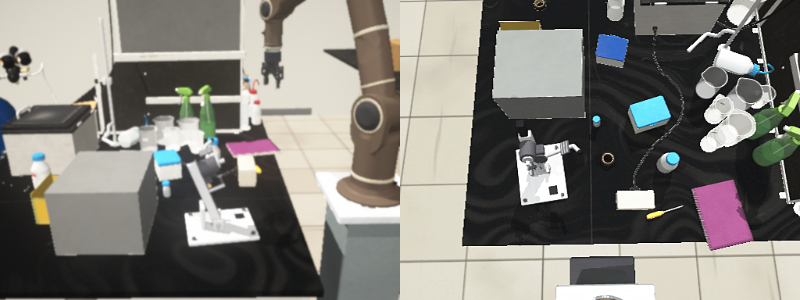

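```bash
cat >> h.py <<'E'
def frame_pt(b,yaw,lean,p):  # lean>0 back
    return np.r_[b,0]+R.from_euler('z',yaw).apply(np.r_[0,0,30]+R.from_euler('y',lean).apply(p))
s,c=np.sin(.349),np.cos(.349)
LOC=dict(hub=(-87,0,170),leg_pivot=(-45,-30,135),grip=(0,0,230),tab=(-45,-30-85*c-4*s*0,135+85*s+3))
def proj(cam,P):
    k=get_calibration(cam);q=np.linalg.inv(k["pose"])@np.r_[P,1]
    return cv2.projectPoints(np.array([[q[0],-q[1],-q[2]]]),np.zeros(3),np.zeros(3),np.array(k["K"]),np.array(k.get("dist",np.zeros(5)),float))[0].ravel()
E
python3 - <<'E'
from h import *
from scipy.optimize import least_squares
M=[("b",(534,216.3,1.1)),("b",(530.8,220.7,2.6)),("hub",(504.5,215.7,213.9)),("hub",(507.8,212.3,218.5)),("leg_pivot",(543.5,187.7,172.5)),("leg_pivot",(537.3,190.4,174.4)),("grip",(606.3,229.1,248)),("grip",(608.8,236.6,245)),("tab",(559.4,112.2,207.2)),("tab",(565.7,112.5,202.8))]
def f(v):
    return np.concatenate([ (np.r_[v[:2],0] if n=="b" else frame_pt(v[:2],v[2],.35,LOC[n]))-np.array(p) for n,p in M])
q=least_squares(f,[532,218,.2],loss="soft_l1",f_scale=4)
print(q.x,np.round(f(q.x).reshape(-1,3),1).tolist())
for n in LOC: print(n,np.round(frame_pt(q.x[:2],q.x[2],.35,LOC[n]),1), [np.round(proj(cm,frame_pt(q.x[:2],q.x[2],.35,LOC[n]))).tolist() for cm in("top","side")])
print(get_calibration("top").keys())
t=snapshot("top");s_=snapshot("side")
a=cv2.resize(t[20:280,90:290],None,fx=2,fy=2,interpolation=2);b=cv2.resize(s_[130:390,30:230],None,fx=2,fy=2)
b=cv2.resize(s_[130:384,30:350],(400,520)) if 0 else cv2.resize(s_[124:384,150:350],None,fx=2,fy=2,interpolation=2)
cv2.imwrite("pics/b.png",np.hstack([a,b]))
E
```

```text
[5.30424706e+02 2.18280259e+02 1.68656675e-01] [[-3.6, 2.0, -1.1], [-0.4, -2.4, -2.6], [2.8, -1.4, 5.6], [-0.5, 2.0, 1.0], [-4.1, 1.7, -0.3], [2.1, -1.0, -2.2], [1.9, 2.4, -1.9], [-0.6, -5.1, 1.1], [4.3, 0.3, -4.8], [-2.0, -0.0, -0.4]]
hub [507.3 214.3 219.5] [[163.0, 211.0], [287.0, 205.0]]
leg_pivot [539.4 189.4 172.2] [[179.0, 202.0], [273.0, 220.0]]
grip [608.2 231.5 246.1] [[154.0, 164.0], [240.0, 197.0]]
tab [563.7 112.5 202.4] [[210.0, 188.0], [262.0, 194.0]]
dict_keys(['K', 'pose'])
```

View pics/b.png

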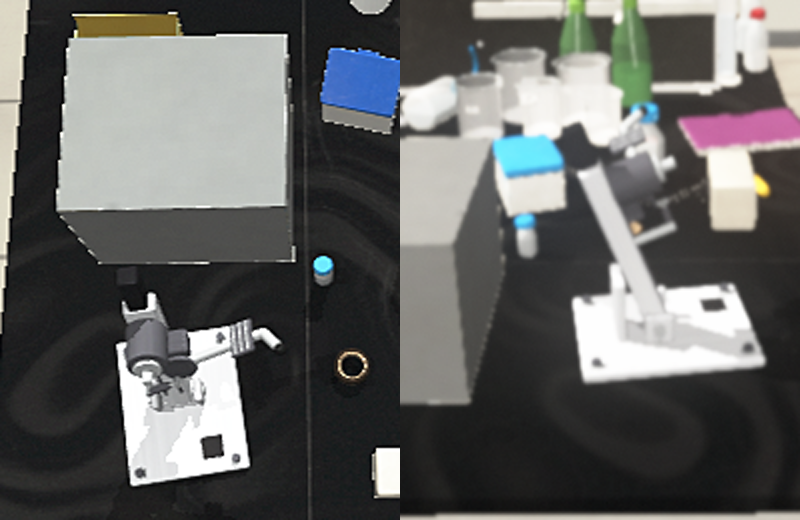

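Run:
```python
from h import *
def ray(c,u,v):
    k=get_calibration(c);d=np.linalg.inv(k["K"])@[u,v,1];T=np.array(k["pose"])
    return T[:3,3],T[:3,:3]@[d[0],-d[1],-d[2]]
def onz(c,u,v,z):
    o,d=ray(c,u,v);return np.round(o+d*(z-o[2])/d[2],0)
print("bot",onz("top",237,151,0),onz("top",142,151,0))
for z in(200,230,260,300):print(z,onz("top",235,123,z),onz("top",120,124,z))
print("side bot",onz("side",150+70/2,124+402/2,0))
for z in(200,230,260,300):print(z,onz("side",150+50/2,124+245/2,z))
g=frame_pt([530.4,218.3],.169,.35,LOC["grip"])
o=r.get_obs();Rt=R.from_quat(o["ee_rot"]);print(Rt.as_matrix().round(3), "delta to tab+60 in tool", Rt.inv().apply(np.array([564,112,262])-o["tool_pos"]).round(1))
yd=np.array([-np.sin(.169),np.cos(.169),0]); a=Rt.inv().apply(yd);print("roll to align y:",np.arctan2(-a[0],a[1]),o["joints"][6])
```

```text
bot [726.  58.   0.] [732. 334.   0.]
200 [723.  54. 200.] [726. 329. 200.]
230 [709.  53. 230.] [712. 318. 230.]
260 [696.  52. 260.] [699. 307. 260.]
300 [678.  50. 300.] [680. 293. 300.]
side bot [727. 339.   0.]
200 [726. 361. 200.]
230 [713. 417. 230.]
260 [700. 472. 260.]
300 [683. 547. 300.]
[[ 0.898  0.439  0.   ]
 [ 0.439 -0.898 -0.   ]
 [ 0.     0.    -1.   ]] delta to tab+60 in tool [ 555.9 -477.9  -30.7]
roll to align y: -2.855803082358549 -0.08219903246638743
```

```bash
python3 -m creep '[[[35,-30,-8,0],[35,-30,-8,0],[35,-30,-8,0],[35,-30,-8,0],[35,-30,0,0],[35,-30,0,0],[35,-30,0,0],[35,-30,0,0]]]' 0 20
python3 -m creep '[[[35,-30,0,0],[35,-30,0,0],[35,-30,0,0],[35,-30,0,0],[35,-30,0,0],[35,-30,0,0],[35,-30,0,0],[20,-15,0,0]]]'
python3 - <<'E'
from h import *
o=r.get_obs();Rt=R.from_quat(o["ee_rot"]);print(o["clock"],o["tool_pos"].round(1),o["joints"].round(2),"tool",Rt.inv().apply(np.array([566,108,230])-o["tool_pos"]).round(1))
a=Rt.inv().apply([np.sin(.169),-np.cos(.169),0]);print(np.arctan2(-a[0],a[1]))
E
```

```text
clock: 2.1
tool_pos: [421.1, -221.5, 263.6]
ee_rot: [0.974, 0.225, 0.0, 0.0]
wrist_force: [0.2, -0.5, -0.1]
opening: 0.5
clock: 3.1
tool_pos: [560.3, 98.5, 263.3]
ee_rot: [0.974, 0.227, 0.0, -0.0]
wrist_force: [-0.4, -0.1, 0.1]
opening: 0.5
3.1 [560.3  98.5 263.3] [ 0.09  0.33 -0.45  1.67  0.15  1.18 -1.51] tool [ 9.3 -6.  33.4]
0.2883600601609058
```

```bash
python3 -m creep '[[[0,0,0,0.144],[0,0,0,0.144],[3.5,-4,8,0],[3.5,-4,8,0],[0,0,8,0],[0,0,8,0],[0,0,8,0],[0,0,0,0]]]'
python3 - <<'E'
from h import *
o=r.get_obs();print(o["tool_pos"].round(1))
Rt=R.from_quat(o["ee_rot"]);print(Rt.inv().apply(np.array([564,112,202])-o["tool_pos"]).round(1))
ims=[]
for c in("wrist","side"):
  ims.append(snapshot(c)); print([(d["xyz"].round(1) if hasattr(d["xyz"],'round') else d["xyz"],d["confidence"]) for d in nets.landmark_of(c,"tab")[:2]])
cv2.imwrite("pics/c.png",np.hstack([cv2.resize(ims[0],(400,300)),cv2.resize(ims[1][140:290,190:390],(400,300))]))
E
```

```text
clock: 4.1
tool_pos: [565.0, 104.4, 222.5]
ee_rot: [0.997, 0.083, -0.001, 0.0]
wrist_force: [0.9, 0.1, -0.7]
opening: -0.2
[565.  104.4 222.5]
[ 0.3 -7.7 20.5]
[([561.5, 115.0, 203.1], 0.61)]
[([563.3, 114.4, 206.0], 0.59)]
```

View pics/c.png

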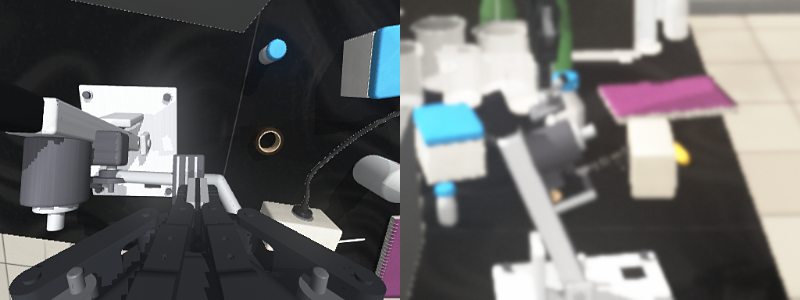

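```bash
python3 -m creep '[[[-2,-6,8,0],[0,0,8,0],[-3,0,8,0],[-3,0,8,0],[-3,0,8,0],[-3,0,8,0],[-3,0,8,0],[0,0,0,0]]]'
python3 - <<'E'
from h import *
im=snapshot("wrist");im2=snapshot("side")
print([(np.round(d["xyz"],1),d["confidence"]) for c in("wrist","side") for d in nets.landmark_of(c,"tab")[:2]])
cv2.imwrite("pics/d.png",np.hstack([cv2.resize(im,(400,300)),cv2.resize(im2[140:290,190:390],(400,300))]))
E
```

```text
clock: 5.3
tool_pos: [546.6, 107.8, 166.3]
ee_rot: [0.997, 0.083, -0.001, 0.0]
wrist_force: [-0.4, 0.9, -0.1]
opening: -0.2
[(array([541.8, 110.6, 137.6]), 0.66), (array([524.8, 129.3, 116.4]), 0.51), (array([504.7, 216.7, 219.8]), 0.37)]
```

View pics/d.png

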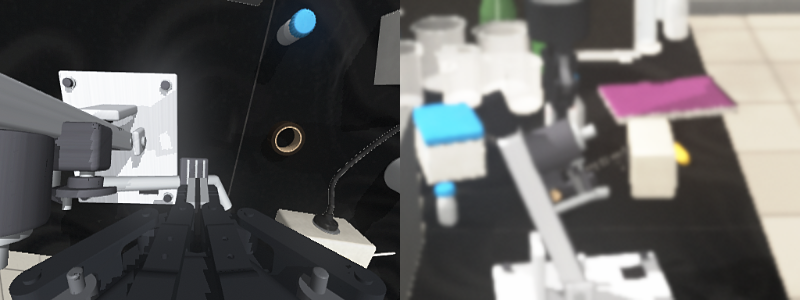

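```bash
python3 -m creep '[[[-3,0,8,0],[-3,0,8,0],[-3,0,8,0],[-2,1,6,0],[0,0,0,0],[0,0,0,0],[0,0,0,0],[0,0,0,0]]]'
python3 - <<'E'
from h import *
im=snapshot("wrist");im2=snapshot("side")
print([(np.round(d["xyz"],1),d["confidence"]) for c in("wrist","side") for d in nets.landmark_of(c,"tab")[:2]])
l=np.array([-45,-30-85*np.cos(.349-1.92),135+85*np.sin(.349-1.92)]);print("tab if down",frame_pt([530.4,218.3],.169,.35,l))
cv2.imwrite("pics/e.png",np.hstack([cv2.resize(im,(400,300)),cv2.resize(im2[140:290,190:390],(400,300))]))
E
```

```text
clock: 6.5
tool_pos: [537.2, 105.0, 137.5]
ee_rot: [0.997, 0.083, 0.0, 0.0]
wrist_force: [-0.1, -0.2, -0.1]
opening: 0.2
[(array([512.1, 176.2,  88.6]), 0.72), (array([507.9, 177.9,  91. ]), 0.73)]
tab if down [510.67407864 184.51820391  92.39903863]
```

View pics/e.png

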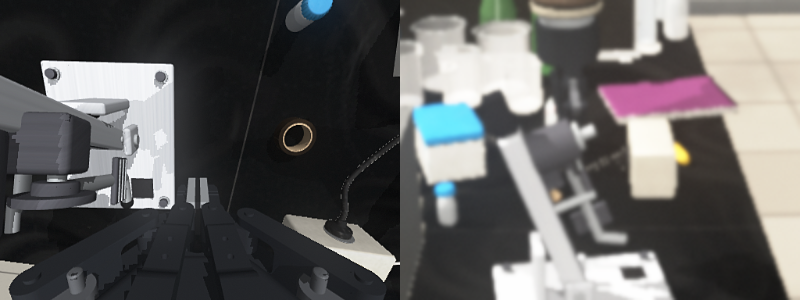

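```bash
python3 -m creep '[[[0,4,-20,0],[0,0,-30,0],[0,0,-35,0],[0,0,-35,0],[0,0,-35,0],[0,0,-35,0],[0,0,-10,0],[0,0,0,0]]]'
python3 -m creep '[[[15,-20,0,0],[15,-20,0,0],[15,-20,0,0],[15,-20,0,0],[15,-20,0,0],[14,-15,0,0],[0,0,0,0],[0,0,0,0]]]' 100
python3 - <<'E'
from h import *
o=r.get_obs();Rt=R.from_quat(o["ee_rot"]);print(o["tool_pos"].round(1),o["joints"].round(2))
P=[]
im=snapshot("wrist");im2=snapshot("side");im3=snapshot("top")
for c in("wrist","side","top"): 
  for d in nets.landmark_of(c,"grip")[:1]: print(c,np.round(d["xyz"],1),d["confidence"])
print(Rt.inv().apply(np.array([608,232,246])-o["tool_pos"]).round(1), Rt.as_matrix().round(3).tolist())
cv2.imwrite("pics/f.png",np.hstack([cv2.resize(im,(400,300)),cv2.resize(im2[140:290,190:390],(400,300))]))
E
```

```text
clock: 7.7
tool_pos: [537.7, 101.1, 337.3]
ee_rot: [0.997, 0.083, 0.0, 0.0]
wrist_force: [0.2, -0.5, -0.4]
opening: -0.1
clock: 8.7
tool_pos: [605.9, 228.5, 336.0]
ee_rot: [0.997, 0.083, -0.001, 0.001]
wrist_force: [-0.4, 0.2, 0.1]
opening: 85.3
[605.9 228.5 336. ] [-0.15  0.43 -0.43  1.36  0.18  1.4  -1.98]
side [607.9 229.8 247.4] 0.69
top [ 384.6 -203.2   -2.2] 0.44
[ 2.9 -3.2 89.9] [[0.986, 0.166, -0.002], [0.166, -0.986, -0.001], [-0.002, 0.001, -1.0]]
```

View pics/f.png

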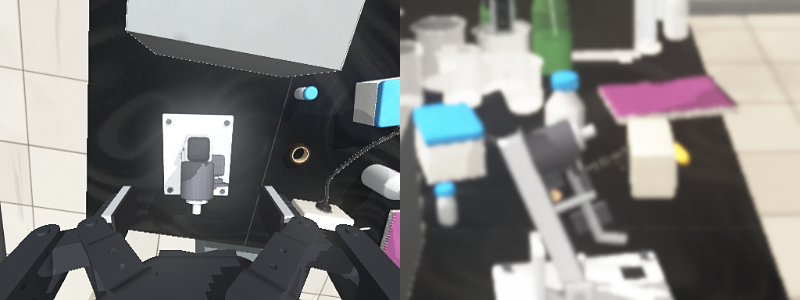

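```bash
python3 -m creep '[[[3,-3,20,0],[0,0,20,0],[0,0,20,0],[0,0,15,0],[0,0,15,0],[0,0,15,0],[0,0,0,0],[0,0,0,0]]]'
python3 -m creep '[[[0,0,0,0],[0,0,0,0],[0,0,0,0],[0,0,0,0],[0,0,0,0],[0,0,0,0],[0,0,0,0],[0,0,0,0]]]' 0 20
python3 - <<'E'
from h import *
o=r.get_obs();Rt=R.from_quat(o["ee_rot"]);print(o["torque"].round(2))
p=o["tool_pos"]+Rt.apply([0,0,-r.pinch_z]);ex=np.array([np.cos(.169),np.sin(.169)])
print("pinch",p.round(1),"x,z rel hinge",(p[:2]-[530.4,218.3])@ex,p[2]-30)
im=snapshot("wrist");im2=snapshot("side")
cv2.imwrite("pics/g.png",np.hstack([cv2.resize(im,(400,300)),cv2.resize(im2[140:290,190:390],(400,300))]))
E
```

```text
clock: 10.0
tool_pos: [609.1, 232.9, 232.8]
ee_rot: [0.997, 0.083, 0.0, -0.0]
wrist_force: [0.1, 0.8, 0.0]
opening: 85.3
clock: 11.0
tool_pos: [609.8, 228.1, 233.2]
ee_rot: [0.997, 0.081, 0.0, 0.003]
wrist_force: [-1.0, -11.0, 7.4]
opening: 23.9
[-2.13  0.45 -0.33]
pinch [609.8 228.2 251.9] x,z rel hinge 79.95050982630784 221.86081612970816
```

View pics/g.png

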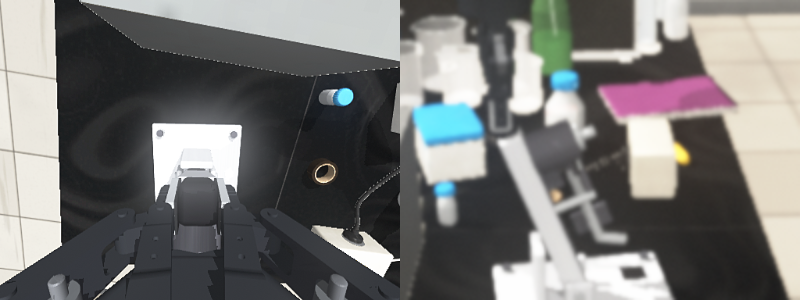

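```bash
python3 -m creep '[[[0,3,0,0],[0,2,0,0],[-5,0,-1.8,0],[-5,0,-1.7,0],[-9,0,-2.6,0],[-10.5,0,-2.4,0],[-10.5,0,-2.1,0],[0,0,0,0]]]'
python3 - <<'E'
from h import *
o=r.get_obs();Rt=R.from_quat(o["ee_rot"]);print(o["torque"].round(2))
p=o["tool_pos"]+Rt.apply([0,0,-r.pinch_z]);ex=np.array([np.cos(.169),np.sin(.169)]);ey=np.array([-ex[1],ex[0]])
print("pinch",p.round(1),"x,y,z rel hinge",(p[:2]-[530.4,218.3])@ex,(p[:2]-[530.4,218.3])@ey,p[2]-30, (p[2]-30)**2+((p[:2]-[530.4,218.3])@ex)**2)
E
```

```text
clock: 12.1
tool_pos: [568.4, 222.2, 243.2]
ee_rot: [0.996, 0.084, -0.0, -0.001]
wrist_force: [-0.0, 5.3, 3.4]
opening: 24.0
[ 1.34  0.08 -0.41]
pinch [568.4 222.2 261.9] x,y,z rel hinge 38.104855650946924 -2.5243493296351054 231.93218113772332 55244.5166714812
```

```bash
python3 -m creep '[[[-9,-1,-1.3,0],[-10,-1,-1.1,0],[-9,0,-0.7,0],[-8,0,-0.3,0],[-2,0,0,0],[0,0,0,0],[0,0,0,0],[0,0,0,0]]]'
python3 - <<'E'
from h import *
o=r.get_obs();Rt=R.from_quat(o["ee_rot"]);print(o["torque"].round(2))
B=[530.4,218.3]
p=o["tool_pos"]+Rt.apply([0,0,-r.pinch_z]);ex=np.array([np.cos(.169),np.sin(.169)]);ey=np.array([-ex[1],ex[0]])
print("pinch",p.round(1),"x,y,z rel hinge",(p[:2]-B)@ex,(p[:2]-B)@ey,p[2]-30)
im=snapshot("top");im2=snapshot("side")
LOC["tab"]=(-45,-30,50)
for c in("side","top"):
  for t in("stand_base","hub","leg_pivot","tab","grip"):
    for d in nets.landmark_of(c,t)[:1]:
      q=np.array(d["xyz"]);print(c,t,"dev from upright in stand x,y,z",round((q[:2]-B)@ex-LOC.get(t,(0,0,0))[0],1),round((q[:2]-B)@ey-LOC.get(t,(0,0,0))[1],1),round(q[2]-(30+LOC[t][2] if t in LOC else 0),1),d["confidence"])
cv2.imwrite("pics/h.png",np.hstack([cv2.resize(im[100:250,100:300],(400,300)),cv2.resize(im2[140:290,190:390],(400,300))]))
E
```

```text
clock: 13.1
tool_pos: [532.1, 217.0, 246.0]
ee_rot: [0.997, 0.083, -0.0, -0.0]
wrist_force: [-0.5, 5.0, 0.1]
opening: 23.5
[ 1.    0.06 -0.31]
pinch [532.1 217.  264.7] x,y,z rel hinge 1.5039618017324676 -1.5423510766927127 234.65561598983288
side stand_base dev from upright in stand x,y,z 0.6 0.3 2.2 0.85
side hub dev from upright in stand x,y,z 3.8 4.9 -1.5 0.73
side leg_pivot dev from upright in stand x,y,z 2.9 -0.8 0.1 0.59
side tab dev from upright in stand x,y,z 1.1 -8.2 -1.1 0.61
side grip dev from upright in stand x,y,z 1.1 -1.8 -0.3 0.87
top stand_base dev from upright in stand x,y,z 2.8 -2.9 -1.0 0.61
```

View pics/h.png

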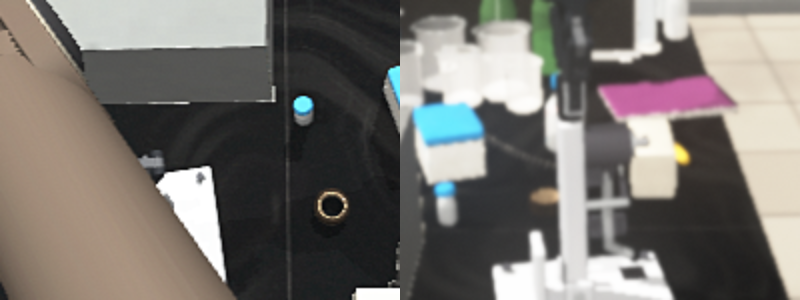

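```bash
python3 -m creep '[[[0,-1,0,0],[-1,-1,0,0],[0,0,0,0],[0,0,0,0],[0,0,0,0],[0,0,0,0],[0,0,0,0],[0,0,0,0]]]' 0 50
python3 - <<'E'
from h import *
o=r.get_obs();print(o["qvel"].round(3),o["torque"].round(2))
snapshot("side")
B=np.array([530.4,218.3]);ex=np.array([np.cos(.169),np.sin(.169)])
for t in("hub","grip","tab"):
  for d in nets.landmark_of("side",t)[:1]: q=np.array(d["xyz"]);print(t,q.round(1),"stand x",((q[:2]-B)@ex).round(1),d["confidence"])
for t in("black_tape","vial","bottle","driver"): print(t,[np.round(d["xyz"]) for d in nets.landmark_of("side",t)[:1]])
if o["opening"]>20: r.sign_off(); print("signed",r.get_obs()["clock"])
E
```

```text
clock: 14.7
tool_pos: [531.5, 217.0, 246.0]
ee_rot: [0.997, 0.083, -0.0, 0.001]
wrist_force: [1.0, -5.6, -0.8]
opening: 23.4
[ 0.    -0.002 -0.001  0.002 -0.    -0.003 -0.001] [-0.75 -0.61 -0.55]
hub [444.3 206.6 198.5] stand x -86.8 0.58
grip [533.2 216.6 259.4] stand x 2.5 0.8
tab [489.5 176.   81. ] stand x -47.4 0.98
black_tape [array([574., -21.,   1.])]
vial [array([704.,  18.,   4.])]
bottle [array([ 547., -222.,    1.])]
driver [array([ 383., -206.,   -1.])]
the job is handed in; nothing more can be done
the job is handed in; nothing more can be done
```

The job was done in the order asked and handed in at about 15 s. I pressed the kickstand tab down until the leg snapped fully down. Then I gripped the black block from above across its width and swung the frame upright along its hinge arc. At the end I was still gripping it, at 50 N.

**Frame:** the grip point measured 1–3 mm from the upright line, a lean of about 0.01 rad. The hub landmark was within 1 mm of where it should be in the stand's x direction. The fingers were closed on the block at 23.4 mm, and the arm was still.

**Kickstand:** the tab was found at its fully-down position, 81 mm above the bench with 80 mm expected. One earlier tab reading was 8 mm off sideways.

**Bystanders:** the tape, vial, bottle and screwdriver all read within about 4 mm of where they were at the start, which is within the networks' error.

**Unresolved or not checked:**
- About 5 N of sideways force, along the hinge axis, remained at the wrist. It did not settle when I shifted the tool and only changed sign.
- When the fingers first closed, the sideways force was 11 N, well under the limit.
- The top camera was blocked by the arm at the end, so the final check rests on the side camera and the measured tool position.

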